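# Key the handwheel onto its shaft

## Robot

A 6-joint arm with a two-finger parallel gripper is mounted at the origin on a cart in front of the work surface, level with it; the furniture and walls round the work are solid. World frame = base frame: x ahead of the robot, y to its left, z up, the work surface at z = 0. Lengths are in m, angles in rad, forces in N, time in s.
With the tool pointing down it reaches from about 0.35 to 0.85 m from the base axis. Payload 8.1 kg.
Tool frame: the origin (TCP) lies at the very end of the fingers, on their centre line; the grasp point (between the pads) lies 19 mm behind it; z points along the fingers, y is the line along which they close (so a half turn about z gives the same grasp; the last joint's range is limited). The gripper opens to 93 mm and grips with 3 to 60 N. Pads are 15 mm wide; open, the fingers measure 128 mm over their backs; the gripper's body (75 mm by 188 mm) begins 65 mm behind the grasp point.
Start: joints at [-1.22, 0.13, 1.488, -0, 1.523, -0.085], TCP at [0.253, -0.544, 0.219] pointing down, gripper open.
Joint ranges: [-2.96, 2.96], [-0.89, 2.26], [0.02, 2.5], [-1.34, 4.48], [0, 2.73], [-2.66, 2.66]. Speed limits (rad/s): [2.39, 2.39, 2.79, 3.14, 3.14, 3.14].

## Interface

Orientations are given as a rotation vector (axis times angle).
In Python, from plant import monitor, eyes, ticket gives the robot as it stands.
- The arm moves only by the tool arm_command, never from a script. Its argument "deltas" is a list that holds one entry, the list of rows, each a list of 6 numbers: the shift along the world's x, y, z in cm, then the turn, a rotation vector about the world's x, y, z in degrees. In form: [[[tx, ty, tz, rx, ry, rz], ...]]. A call has 1 to 12 rows; each row shifts and turns the commanded pose from where the row before left it; what a row does not reach is not made up. A row lasts 1/12 s, in which the tool goes at most 41.7 mm and 7.16 degrees, less where a joint would pass 70% of its speed; a pose out of reach is approached as far as the arm can. A call is refused whole if a number of a shift passes 4.17 or a number of a turn 7.16, either way. A call with a gripper value outside its range is refused whole. "gripper" is the opening, from -1 (shut) to 1 (fully open), set as the call begins (left out, the last holds). The fingers move at their own pace and stop on an object; "squeeze" is the grip in N (left out, the last holds). Time passes only in rows, so rows that do not move let the fingers close. It gives the time, the measured TCP pose, the force, the opening and the grip force at its end, in the units of the state.
- monitor.read_state(): the state, without advancing time (a new reading comes with each control period).
- eyes.read_camera(name): name is "scene" or "top"; returns the picture (480x640x3 uint8, blue, green, red); there is no depth.
- eyes.camera_model(name): a dict with "fx", "fy", "cx", "cy" (pixels), "rvec" (rotation vector, rad) and "tvec" (3), from world to camera coordinates, as OpenCV has them. Camera axes: x right, y down, z forward; pixel columns grow to the right and rows downward; lengths in m; the calibration is good to about 2 mm. A picture is of the moment at which its call begins. camera_model takes no time and is no camera call.
- ticket.close_job(): hands the job in; it is judged then, once.
The state is a dict: "t": time; "q": joint angles; "dq": joint speeds; "joint_torque": joint torques, N m; "tool_pos": TCP position; "orientation": TCP orientation; "force": force on the tool from outside, world axes, zero at the start; "wrist_torque": the same for the moment, N m; "opening": finger opening in m; "gripper_force": force on a finger pad.
Only numpy, scipy, OpenCV 4.12 (cv2) and the standard library are available. Lean on these libraries where they do the work, as an engineer would, in place of code of your own. Each camera call takes 0.05 s, during which the arm holds its last target. There are 200 camera calls.

## Task

Turn the handwheel by its crank handle until the keyway in its hub faces the flat on the shaft. Then take the gib-headed taper key out of the wooden block, slip it straight down, nose first and sloped side towards the hub, into the gap between hub and shaft, and push or tap it down on its head until it is wedged tight: a firm, gradual push of about 15 N, well short of 25 N so as not to strain the hub. Leave the key there, let go, and do not disturb the things lying about.

Things in the scene. Friction and masses are not known exactly. Their poses are not given: they have to be found in the camera images.
- stand: The handwheel's stand, fixed: grey cast foot 124 x 124 x 12 mm with a bearing boss, carrying an upright dark shaft and the bare steel handwheel. Origin at the centre of the foot's underside, on the wheel's axis; z up. The wheel's hub is 64 mm in diameter, 38 to 88 mm above the bench; its rim is 150 mm across, the rim's top 63 mm above the bench.
- shaft_top (a point): On the wheel's axis at the height of the shaft's top, 92 mm above the bench. The fixed upright shaft, 22 mm in diameter, has a milled flat on the stand's -x side, about 7 mm from the axis; the shaft sits up to 1.6 mm off centre along x (not reported). Keep the wrist clear: a drill press stands beyond x = 0.61 m and a cage lamp hangs at x 0.33, y 0.13 m.
- keyway_mouth (a point): Fixed on the stand: middle of the gap's mouth at hub top height, 12.75 mm from the axis to the stand's -x. The hub's keyway: 15 mm wide, 50 mm deep (through), floor sloped 1 in 8 so the gap narrows downwards. Gap at the mouth 9.9 to 13.1 mm, differing each time, so the key first binds with its nose 15 to 41 mm deep and sinks some mm more as pressed; only force tells.
- wheel (a joint): Angle of the handwheel (rad), growing anticlockwise seen from above; 0 when the hub's keyway faces the shaft's flat squarely. It starts at -0.7 to -0.3 and turns with slight friction (about 2 N at the handle), staying where it is left; it has no stop at 0. The key enters only within about 0.06 of 0.
- crank_handle (a point): Mid-height of the wheel's upright black crank handle, 85 mm above the bench: handle 18 mm in diameter, from 66 to 103 mm above the bench, 68 mm from the wheel's axis. At wheel angle 0 it lies 100 degrees clockwise (seen from above) of the stand's +x axis. Turns with the wheel.
- key: Loose steel gib-headed taper key, 82 mm long, 0.15 kg. Origin at the centre of its nose (lower end), z up to the head. Shank 60 mm long, 12 mm wide in y, straight face at x = +4 mm, sloped face from x = -4 mm at the nose (1 in 8) to -11.5 mm under the head; the nose's last 4 mm bevelled to 6 x 9 mm. In the gap its axes lie along the stand's, its straight face on the shaft's flat.
- key_head (a point): Centre of the top of the key's head, 82 mm above the nose, 7.5 mm to the -x side of the key's origin. Head 25 (x = -20 to +5 mm) x 18 (y) x 22 mm high, overhanging on the sloped side. Let go while slack in the gap, the key leans and then jams crooked: hold it upright until it binds (6 N of push). A 13 N push leaves about 28 N on the hub, 20 N about 35; over 40 N strains it.
- key_block: Wooden block 62 x 56 x 72 mm, fixed to the bench, with an upright slot from which the key is lifted straight up; the key hangs in it by its head, the head's underside on the block's top, 72 mm above the bench, with about 1.5 mm of play, its axes along the block's. Origin at the centre of its underside.
- pencil: Flat carpenter's pencil 150 mm long lying on the bench: leave alone.
- chuck_key: Small steel T-shaped chuck key 56 x 63 mm, lying on the bench: leave alone.
- offcut_dark: Dark wood offcut 54 x 75 x 22 mm on the bench: leave alone.
- tape_measure: Yellow tape measure 36 x 84 x 64 mm on the bench: leave alone.

How it is judged:
On the way, in this order (a step that is already met when the one before it is completed fails the run):
1. the wheel is turned so that the keyway faces the flat (within 0.1 rad) (value of joint wheel between -0.1 and 0.1 rad), for 0.2 s.
2. the key stands upright in the gap, its nose more than 10 mm below the hub's top (z of key in the frame of stand below 0.078 m and angle between the z axis of key and the z axis of stand, either way round below 0.07 rad and horizontal distance between key and keyway_mouth below 0.006 m), for 0.1 s.
At the end, for the whole second after the job is handed in: The key is wedged tight: released and at rest it still presses on the hub with more than 10 N (its weight alone gives about 2 N), upright within 0.07 rad, within 6 mm of the keyway's mouth seen from above, its nose more than 12 mm below the hub's top, the wheel within 0.1 rad of angle 0 (all of step 1 and contact force between key and stand above 10 N and z of key in the frame of stand below 0.076 m and angle between the z axis of key and the z axis of stand, either way round below 0.07 rad and horizontal distance between key and keyway_mouth below 0.006 m and linear speed of key below 0.01 m/s and angular speed of key below 0.1 rad/s and velocity of joint wheel below 0.05 rad/s); the robot touches nothing.
It fails at once if the key is driven so hard that it presses on the hub with more than 40 N (contact force between key and stand above 40 N).
It fails at once if a bystander (pencil, chuck key, dark offcut, tape measure) is moved more than 30 mm (distance of any of pencil, chuck_key, offcut_dark, tape_measure from where it was at the start of the episode above 0.03 m).
It also fails if it takes over 67 s, if anything falls off the work surface, if the arm or the gripper's body presses on something with over 40 N, if the wrist force passes 120 N, or if a joint passes its speed limit or range.

## Working session

There is one attempt and no reset: what is moved stays moved. The work goes in short steps, Python scripts to look and compute and a tool call to move; the robot and the scene stay as the last step left them, time stands still between calls to the robot, and variables do not carry over. Pictures are saved under pics/ and viewed, at most 10 in all, crops included, and the job is handed in when it is done.

Besides the shell and the picture viewer there is one more tool, called after ">>>" in YAML: its name, and indented under it one key for each argument. arm_command: Moves the arm, as the interface text tells. Its arguments: {"type":"object","properties":{"deltas":{"type":"array"},"gripper":{"type":"number"},"squeeze":{"type":"number"}},"required":["deltas"]}

```bash
ls; mkdir -p pics
python3 - <<'E'
from plant import monitor, eyes, ticket
import cv2
for n in("scene","top"):
    cv2.imwrite(f"pics/{n}0.png",eyes.read_camera(n)); print(n,eyes.camera_model(n))
print(monitor.read_state())
E
```

```text
pics
scene {'fx': 507.03645252086375, 'fy': 507.03645252086375, 'cx': 323.43973104700643, 'cy': 244.88721601322038, 'rvec': array([ 2.07179815,  0.21644015, -0.11686502]), 'tvec': array([-0.4388293 , -0.03430552,  1.09602853])}
top {'fx': 514.314439205228, 'fy': 514.314439205228, 'cx': 320.5485770963266, 'cy': 243.68821168363348, 'rvec': array([ 2.13748831, -2.17456118,  0.1528785 ]), 'tvec': array([-0.08187735,  0.45573538,  0.91935894])}
{'t': 0.1, 'q': array([-1.22036884e+00,  1.31091609e-01,  1.48917681e+00, -3.41347940e-05,
        1.52300449e+00, -8.53860491e-02]), 'dq': array([-0.00227892, -0.00021247, -0.00150896, -0.00161484, -0.00056624,
        0.0003955 ]), 'joint_torque': array([ 1.90760809e-03, -5.61344504e+01, -4.93091905e+01,  7.70963123e-02,
        2.92116939e-02, -8.71335601e-05]), 'tool_pos': array([ 0.25312552, -0.54341772,  0.21768525]), 'orientation': array([-3.06567831e+00, -6.78812949e-01,  4.01618372e-04]), 'force': array([0.32840067, 0.33624528, 0.69628537]), 'wrist_torque': array([-0.00662391, -0.04664946, -0.00855124]), 'gripper_force': 0.0, 'opening': 0.09313321444726431}
```

View pics/scene0.png

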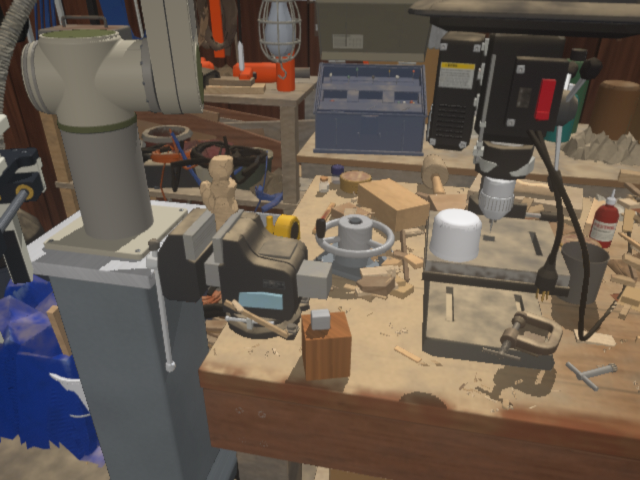

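View pics/top0.png

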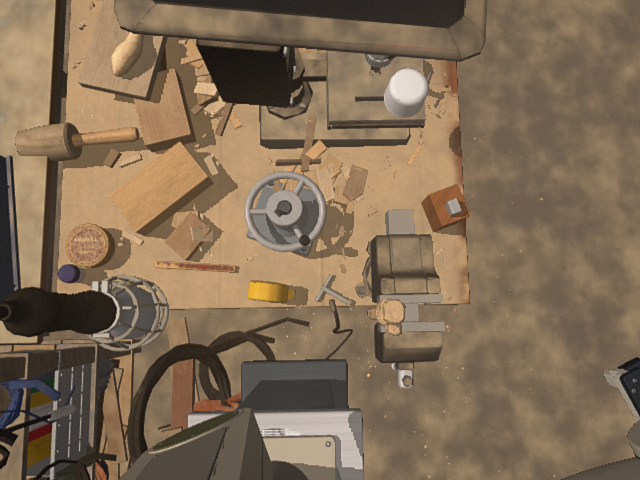

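The scene view shows the block at about (326,345) and the wheel at (355,235). The top view shows the hub at about (284,209), the handle at (305,240) and the key head at (454,205). I'll zoom in on the wheel and the block.

```bash
python3 - <<'E'
import cv2,numpy as np
im=cv2.imread("pics/top0.png")
a=cv2.resize(im[165:265,235:335],(600,600),interpolation=cv2.INTER_CUBIC)
b=cv2.resize(im[175:240,415:480],(200,200),interpolation=cv2.INTER_CUBIC)
b=cv2.resize(im[180:240,415:475],None,fx=3.3,fy=3.3,interpolation=cv2.INTER_CUBIC)
s=cv2.imread("pics/scene0.png");c=cv2.resize(s[300:385,295:360],(199,260),interpolation=cv2.INTER_CUBIC)
o=np.zeros((600,800,3),np.uint8);o[:,:600]=a;o[:b.shape[0],600:600+b.shape[1]]=b;o[220:480,600:799]=c
cv2.imwrite("pics/c1.png",o)
E
cat > h.py <<'E'
from plant import monitor, eyes, ticket
import cv2,numpy as np
def cam(n):
    m=eyes.camera_model(n);K=np.array([[m['fx'],0,m['cx']],[0,m['fy'],m['cy']],[0,0,1]]);return K,np.asarray(m['rvec'],float),np.asarray(m['tvec'],float)
def ray(n,u,v,z):
    K,r,t=cam(n);R=cv2.Rodrigues(r)[0];c=-R.T@t;d=R.T@np.linalg.inv(K)@[u,v,1];return c+d*(z-c[2])/d[2]
def proj(n,P):
    K,r,t=cam(n);return cv2.projectPoints(np.asarray(P,float).reshape(-1,3),r,t,K,None)[0].reshape(-1,2)
E
```

```text
(no output)
```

View pics/c1.png

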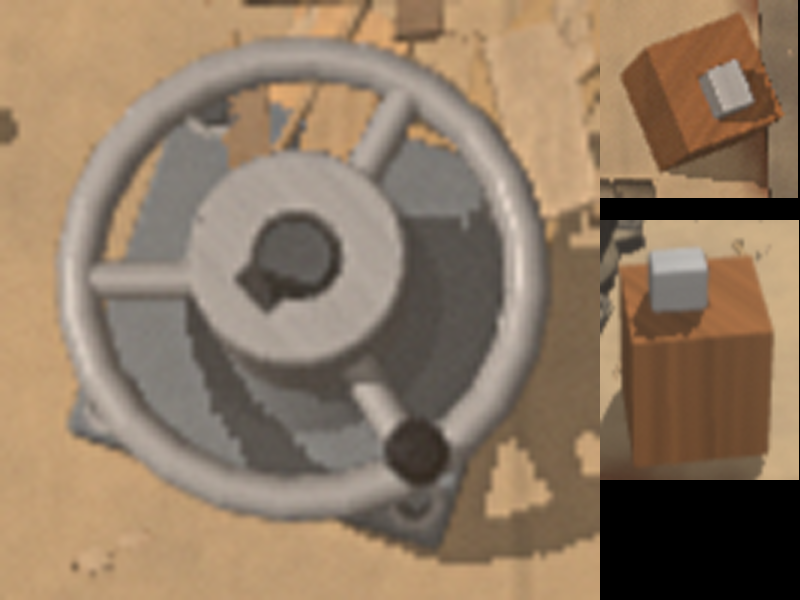

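```bash
cat > fit.py <<'E'
from h import *
from scipy.optimize import least_squares
def T(px,s,ox,oy,bx=0): return [ox+(px[0]-bx)/s,oy+px[1]/s]
A=lambda x,y:[235+x/6,165+y/6]
B=lambda x,y:[415+(x-600)/3.3,180+y/3.3]
C=lambda x,y:[295+(x-600)/(199/65),300+(y-220)/(260/85)]
hub=ray("top",*A(296.5,257.5),.088);rim=ray("top",*A(302,279),.055)
hd=ray("top",*A(417,449),.103);kw=ray("top",*A(260,290),.088)
print("hub",hub,"rim",rim,"handle",hd,"kw",kw)
print("hubscene",proj("scene",[[*hub[:2],.088]]),"cam h",[ (-cv2.Rodrigues(cam(n)[1])[0].T@cam(n)[2]) for n in("top","scene")])
v=hd-hub;print("handle r,ang",np.hypot(*v[:2]),np.degrees(np.arctan2(v[1],v[0])))
v=kw-hub;print("kw r,ang",np.hypot(*v[:2]),np.degrees(np.arctan2(v[1],v[0])))
e1=ray("top",*A(75,425),.006);e2=ray("top",*A(440,550),.006);d=e2-e1
print("foot corners",e1,e2,np.hypot(*d[:2]),np.degrees(np.arctan2(d[1],d[0])))
def rect(p,w,h):
    c,s=np.cos(p[2]),np.sin(p[2]);q=np.array([[-w,-h],[w,-h],[w,h],[-w,h]])/2
    return q@np.array([[c,s],[-s,c]])+p[:2]
def fit(obs,z,w,h):
    best=[]
    z0=ray("top",*np.mean([o[1] for o in obs if o[0]=="top"],0),z)
    W=np.array([ray(o[0],*o[1],z)[:2] for o in obs])
    for a0 in np.radians([-60,-30,0,30,60,90,120]):
        def f(p):
            r=rect(p,w,h);return np.array([min(np.linalg.norm(r-x,axis=1)) for x in W])
        s=least_squares(f,[*z0[:2],a0]);best.append((s.cost,s))
    s=min(best,key=lambda b:b[0])[1];print("pts",(W*1e3).round(1).tolist());print("fit",s.x[:2],np.degrees(s.x[2]),"res mm",(s.fun*1e3).round(1))
print("block");fit([("top",B(648,46)),("top",B(742,13)),("top",B(782,115)),("top",B(690,152)),("scene",C(621,262)),("scene",C(753,258)),("scene",C(773,330)),("scene",C(623,340))],.072,.062,.056)
print("head");fit([("top",B(738,60)),("top",B(753,102)),("top",B(712,72)),("top",B(725,116)),("scene",C(652,250)),("scene",C(706,248)),("scene",C(707,277)),("scene",C(649,280))],.094,.025,.018)
E
python3 fit.py
```

```text
hub [ 0.51080886 -0.02703902  0.088     ] rim [ 0.51098552 -0.02663622  0.055     ] handle [ 0.45166299 -0.06175192  0.103     ] kw [ 0.50133849 -0.0163323   0.088     ]
hubscene [[353.89028672 220.90451794]] cam h [array([ 0.32791165, -0.08089944,  0.9723933 ]), array([ 0.62327274, -0.86488917,  0.50845291])]
handle r,ang 0.06858001675639759 -149.5911933016883
kw r,ang 0.014294119766604708 131.49357897929968
foot corners [0.47494008 0.04842558 0.006     ] [ 0.43323289 -0.06642124  0.006     ] 0.12218543703837073 -109.95873737480906
block
pts [[535.4, -286.2], [553.0, -338.4], [496.2, -357.0], [476.7, -306.2], [479.0, -302.8], [538.2, -286.8], [555.4, -336.3], [493.1, -356.6]]
fit [ 0.51587381 -0.32128768] 17.88511484647216 res mm [1.8 1.  1.3 2.3 1.8 2.2 2.6 2.1]
head
pts [[522.0, -328.6], [499.3, -335.3], [515.8, -314.5], [492.0, -320.1], [497.6, -319.7], [520.8, -313.1], [525.3, -333.6], [501.2, -341.0]]
fit [ 0.50923644 -0.3257485 ] 16.079684095683458 res mm [2.9 2.6 3.1 2.8 3.  2.1 3.1 3.5]
```

Run:
```python
from h import *
def tri(a,b):
    Ps=[np.c_[cv2.Rodrigues(cam(n)[1])[0],cam(n)[2]] for n in("top","scene")]
    pts=[np.linalg.inv(cam(n)[0])@[*p,1] for n,p in(("top",a),("scene",b))]
    X=cv2.triangulatePoints(Ps[0],Ps[1],pts[0][:2],pts[1][:2]).ravel();X=X[:3]/X[3]
    print(X.round(3),(proj("top",X)-a).round(1),(proj("scene",X)-b).round(1))
tri((392,314),(222,168))   # figurine
tri((408,240),(270,225)) # vise body top right
tri((400,212),(314,275)) # vise grey jaw right
tri((445,207),(326,320)) #block
tri((130,310),(282,30)) #lamp
print(proj("top",[[.253,-.544,.219]]),proj("scene",[[.253,-.544,.219]]))
K=cv2.imread("pics/scene0.png")
o=cv2.resize(K[190:290,300:420],(720,600),interpolation=cv2.INTER_CUBIC)
t=.0
def dot(P,col):
    for p in proj("scene",P): cv2.circle(o,(int((p[0]-300)*6),int((p[1]-190)*6)),2,col,-1)
a=np.linspace(0,6.28,40)
c=np.array([.5108,-.027])
dot(np.c_[c[0]+.032*np.cos(a),c[1]+.032*np.sin(a),a*0+.088],(0,0,255))
dot(np.c_[c[0]+.075*np.cos(a),c[1]+.075*np.sin(a),a*0+.056],(0,255,0))
dot([[.4517,-.0618,.103]],(255,0,0))
y=np.radians(-20);R=np.array([[np.cos(y),-np.sin(y)],[np.sin(y),np.cos(y)]])
sq=np.array([[-1,-1],[1,-1],[1,1],[-1,1]])*.062
dot(np.c_[sq@R.T+c,np.full(4,.012)],(255,0,255))
cv2.imwrite("pics/c2.png",o)
```

```text
[ 0.326 -0.187  0.235] [[-0.6 -1.5]] [[-1.5  0. ]]
[ 0.427 -0.23   0.173] [[2.9 7.3]] [[ 8.4 -1.1]]
[ 0.49  -0.231  0.095] [[1.7 5. ]] [[ 6. -1.]]
[ 0.513 -0.312  0.073] [[-0.4 -1.3]] [[-1.7  0.2]]
[0.337 0.128 0.395] [[-0.6 -2. ]] [[-1.2  0.2]]
[[639.19169223 359.49755668]] [[  6.85581282 308.93848669]]
```

View pics/c2.png

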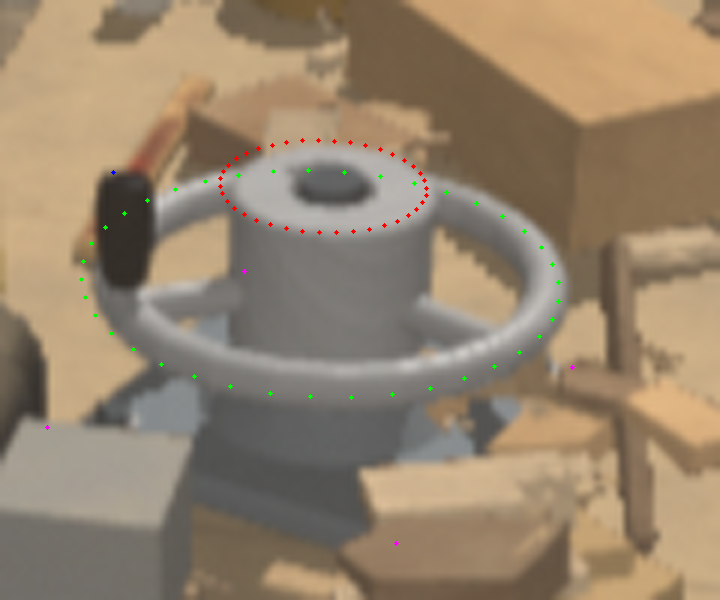

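The scene view shows the hub top at crop (332,185), about 1.3 px right of the top-camera estimate, so I'll average the two at about (0.512, -0.027). The stand's yaw is about -20° and the wheel angle about -0.51 rad. I'll move to above the handle.

>>> arm_command:
  deltas:
    - [[0, 0, 3.3, 0, 0, 0], [0, 0, 3.3, 0, 0, 0], [0, 0, 3.3, 0, 0, 0], [1.4, 3.2, 0, 0, 0, 2], [1.4, 3.2, 0, 0, 0, 2], [1.4, 3.2, 0, 0, 0, 2], [1.4, 3.2, 0, 0, 0, 2], [1.4, 3.2, 0, 0, 0, 2], [1.4, 3.2, 0, 0, 0, 2], [1.4, 3.2, 0, 0, 0, 2], [1.4, 3.2, 0, 0, 0, 2], [1.4, 3.2, 0, 0, 0, 2]]
  gripper: 0.1
  squeeze: 8

```text
t: 1.1
tool_pos: [0.3794, -0.2542, 0.3172]
orientation: [-2.922, -1.153, 0.0]
force: [-0.0, -0.9, 1.1]
opening: 0.0512
gripper_force: 0.0
```

>>> arm_command:
  deltas:
    - [[1.4, 3.2, 0, 0, 0, 2], [1.4, 3.2, 0, 0, 0, 0], [1.4, 3.2, 0, 0, 0, 0], [1.2, 3.2, 0, 0, 0, 0], [1.2, 3.2, 0, 0, 0, 0], [0.8, 3.2, 0, 0, 0, 0], [0, 0, 0, 0, 0, 0], [0, 0, 0, 0, 0, 0]]

```text
t: 1.77
tool_pos: [0.4533, -0.0624, 0.3172]
orientation: [-2.9, -1.207, 0.001]
force: [0.3, -0.9, -0.7]
opening: 0.0511
gripper_force: 0.0
```

>>> arm_command:
  deltas:
    - [[0, 0, -4, 0, 0, 0], [0, 0, -4, 0, 0, 0], [0, 0, -4, 0, 0, 0], [0, 0, -4, 0, 0, 0], [0, 0, -3, 0, 0, 0], [0, 0, -2, 0, 0, 0], [0, 0, -1.6, 0, 0, 0], [0, 0, -1.6, 0, 0, 0], [0, 0, 0, 0, 0, 0]]

```text
t: 2.52
tool_pos: [0.4502, -0.0647, 0.0719]
orientation: [-2.901, -1.198, 0.008]
force: [-0.4, -0.5, -0.3]
opening: 0.0513
gripper_force: 0.0
```

>>> arm_command:
  deltas:
    - [[0, 0, 0, 0, 0, 0], [0, 0, 0, 0, 0, 0], [0, 0, 0, 0, 0, 0], [0, 0, 0, 0, 0, 0], [0, 0, 0, 0, 0, 0], [0, 0, 0, 0, 0, 0]]
  gripper: -1

```text
t: 3.02
tool_pos: [0.4535, -0.0639, 0.0763]
orientation: [2.902, 1.202, 0.001]
force: [-2.5, 1.7, 4.2]
opening: 0.0179
gripper_force: 8.0
```

>>> arm_command:
  deltas:
    - [[0.34, -0.48, 0, 0, 0, 0], [0.34, -0.48, 0, 0, 0, 0], [0.41, -0.41, 0, 0, 0, 0], [0.41, -0.41, 0, 0, 0, 0], [0.48, -0.34, 0, 0, 0, 0], [0.48, -0.34, 0, 0, 0, 0], [0, 0, 0, 0, 0, 0], [0, 0, 0, 0, 0, 0], [0, 0, 0, 0, 0, 0]]

```text
t: 3.77
tool_pos: [0.4785, -0.089, 0.0759]
orientation: [2.902, 1.201, 0.001]
force: [-0.1, -3.7, 0.3]
opening: 0.0179
gripper_force: 8.0
```

Run:
```python
from h import *
im=eyes.read_camera("top");cv2.imwrite("pics/top1.png",im)
cv2.imwrite("pics/c3.png",cv2.resize(im[165:265,235:335],(600,600),interpolation=cv2.INTER_CUBIC))
print(monitor.read_state()['force'],monitor.read_state()['tool_pos'])
```

```text
[ 1.35799372 -3.43669954  1.30649232] [ 0.47839166 -0.08892809  0.07586977]
```

View pics/c3.png

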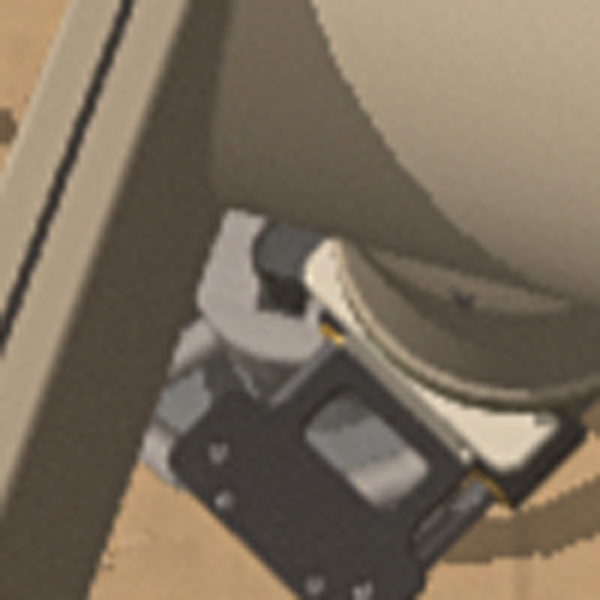

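The view is mostly blocked, but the keyway shows at about crop (285,290), around 160° as intended. I'll release, lift and move over the block.

>>> arm_command:
  deltas:
    - [[0, 0, 0, 0, 0, 0], [0, 0, 0, 0, 0, 0], [0, 0, 0, 0, 0, 0], [0, 0, 1, 0, 0, 0], [0, 0, 3, 0, 0, 0], [0, 0, 4, 0, 0, 0], [0, 0, 4, 0, 0, 0], [0, 0, 4, 0, 0, 0], [0, 0, 4, 0, 0, 0]]
  gripper: 0.1

```text
t: 4.57
tool_pos: [0.4774, -0.0882, 0.2783]
orientation: [2.903, 1.202, 0.001]
force: [0.7, -1.1, -0.4]
opening: 0.051
gripper_force: 0.0
```

>>> arm_command:
  deltas:
    - [[0.5, -3, 0, 0, 0, -4], [0.5, -3, 0, 0, 0, -4], [0.5, -3, 0, 0, 0, -4], [0.5, -3, 0, 0, 0, -4], [0.5, -3, 0, 0, 0, -4], [0.5, -3, 0, 0, 0, -4], [0.1, -3, 0, 0, 0, -4], [0, -2.7, 0, 0, 0, 0], [0, 0, 0, 0, 0, 0], [0, 0, 0, 0, 0, 0]]

```text
t: 5.4
tool_pos: [0.5084, -0.3264, 0.2757]
orientation: [-3.107, -0.461, 0.001]
force: [0.7, -0.4, -0.2]
opening: 0.0513
gripper_force: 0.0
```

Run:
```python
from h import *
im=eyes.read_camera("top");cv2.imwrite("pics/top2.png",im)
s=eyes.read_camera("scene");cv2.imwrite("pics/scene2.png",s)
o=np.zeros((600,800,3),np.uint8);o[:,:600]=cv2.resize(im[165:265,235:335],(600,600),interpolation=cv2.INTER_CUBIC)
o[:300,600:]=cv2.resize(s[240:390,290:390],(200,300))
cv2.imwrite("pics/c4.png",o)
st=monitor.read_state();print(st['t'],st['force'],st['tool_pos'],st['orientation'])
```

```text
5.5 [-0.37006353 -0.32189619 -0.14156835] [ 0.50890606 -0.3248046   0.27596711] [-3.10661063e+00 -4.64010067e-01 -2.20979767e-04]
```

View pics/c4.png

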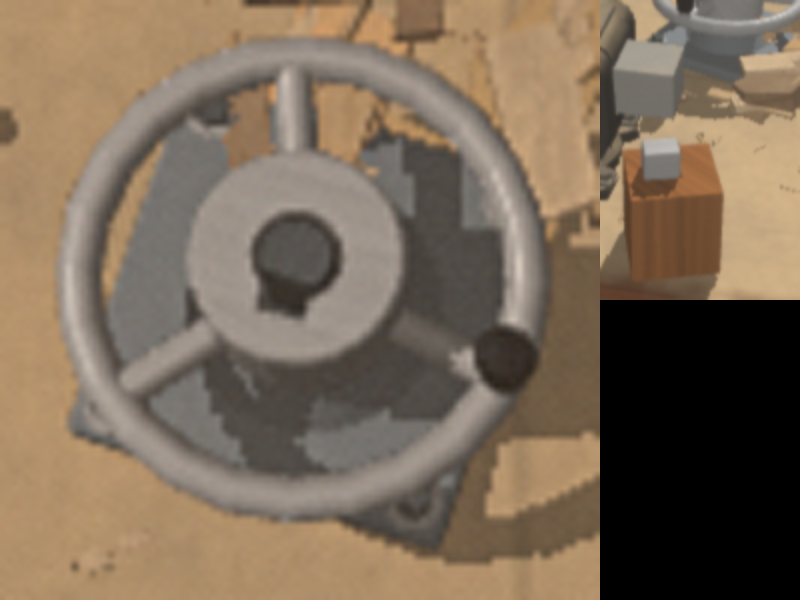

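Run:
```python
from h import *
A=lambda x,y:[235+x/6,165+y/6]
im=cv2.imread("pics/top2.png").astype(float).sum(2)
# handle top centroid (dark), hub top centroid via shaft exclusion
def cen(i,x0,x1,y0,y1,th):
    m=i[y0:y1,x0:x1]<th;y,x=np.nonzero(m);return x.mean()+x0,y.mean()+y0,m.sum()
c=cen(im,311,328,217,232,180);print(c)
i0=cv2.imread("pics/top0.png").astype(float).sum(2);c0=cen(i0,297,312,232,247,180);print(c0)
hub=ray("top",*A(296.5,257.5),.088)
for q in(c0,c):
    h=ray("top",q[0],q[1],.101);v=(h-hub)[:2];print(h,np.hypot(*v),np.degrees(np.arctan2(v[1],v[0])))
g=im[198:222,272:300].astype(int)//10
print("   ",*range(272,300));[print(198+k,*r) for k,r in enumerate(g)]
print(proj("top",np.array([[.512,-.027,.088]])))
f=im[226:262,244:266].astype(int)//10
[print(226+k,*r) for k,r in enumerate(f)]
```

```text
(np.float64(318.9375), np.float64(224.3875), np.int64(80))
(np.float64(304.5571428571429), np.float64(240.15714285714284), np.int64(70))
[ 0.4513866  -0.06179804  0.101     ] 0.06884180114519624 -149.67452506463803
[ 0.47833567 -0.0868676   0.101     ] 0.06807323785495106 -118.491806556367
    272 273 274 275 276 277 278 279 280 281 282 283 284 285 286 287 288 289 290 291 292 293 294 295 296 297 298 299
198 44 44 45 45 45 44 44 44 44 45 45 44 44 44 44 44 44 44 43 44 43 43 43 43 42 43 41 34
199 43 43 44 44 44 45 45 45 46 46 45 45 45 45 45 44 44 44 44 44 44 44 43 44 44 43 43 41
200 43 43 44 44 45 44 45 46 45 36 31 28 28 27 31 37 44 45 44 45 44 44 44 44 44 44 43 45
201 44 44 44 43 44 45 44 40 30 24 19 17 17 18 19 23 31 41 45 45 44 44 44 43 43 44 44 44
202 44 44 44 44 44 45 39 26 19 21 23 22 22 24 21 17 20 29 39 45 45 44 44 43 43 44 43 44
203 44 44 44 44 45 44 27 18 22 23 24 24 24 25 23 23 20 21 31 45 46 45 45 45 45 44 44 44
204 44 42 43 45 45 31 20 23 24 24 23 24 25 24 25 25 25 19 22 35 45 45 45 45 45 45 45 44
205 43 43 43 44 44 23 19 23 24 24 25 24 24 24 25 25 24 22 18 24 44 45 45 44 4
[... 3268 characters left out ...]

252 42 42 43 43 43 43 43 43 44 42 42 42 41 41 41 42 42 40 41 42 42 42
253 43 43 43 43 43 43 43 43 43 42 42 43 41 42 41 39 41 41 41 42 42 43
254 42 43 42 44 43 41 43 43 43 43 43 44 43 44 43 43 40 41 41 42 42 42
255 43 42 43 43 43 42 42 42 42 42 43 45 44 45 42 41 40 42 41 41 41 41
256 43 42 43 42 42 42 44 44 42 41 41 43 40 42 41 41 41 40 41 41 40 40
257 43 43 43 43 44 46 45 43 42 36 41 42 41 42 41 41 41 40 41 41 40 40
258 43 43 43 38 44 46 46 45 43 41 43 42 43 42 42 40 40 41 41 42 41 41
259 43 43 41 28 42 44 44 43 36 33 40 42 42 41 42 41 41 41 41 42 41 41
260 43 43 43 39 42 42 35 41 39 39 42 42 42 42 41 41 41 41 41 41 41 41
261 43 43 43 42 43 41 39 40 41 42 41 42 41 41 41 41 42 42 42 41 42 41
```

Run:
```python
from h import *
im=cv2.imread("pics/top2.png").astype(float)
d=im[...,0]-im[...,2]   # b-r: bench strongly negative
def edge(line,axis):
    # subpixel crossing of d at threshold
    return line
L=[];
for v in range(188,216):
    r=d[v,246:266]; k=np.nonzero((r[:-1]<-25)&(r[1:]>=-25))[0]
    if len(k): 
        for j in k: L.append((246+j+(-25-r[j])/(r[j+1]-r[j]),v))
Bt=[]
for u in list(range(249,262))+list(range(293,311)):
    c=d[234:262,u];k=np.nonzero((c[:-1]>=-25)&(c[1:]<-25))[0]
    if len(k): j=k[-1];Bt.append((u,234+j+(c[j]+25)/(c[j]-c[j+1])))
for n,P,z in(("left",L,.012),("bot",Bt,.006)):
    W=np.array([ray("top",*p,z)[:2] for p in P])
    print(n,np.round(P,1).tolist())
    vx,vy,x,y=cv2.fitLine(W.astype(np.float32),cv2.DIST_HUBER,0,.0005,.0001).ravel()
    print(np.degrees(np.arctan2(vy,vx)),x,y, np.abs((W-[x,y])@[-vy,vx]).round(4).tolist())
```

```text
left [[252.0, 188.0], [261.5, 188.0], [251.0, 189.0], [261.9, 189.0], [250.7, 190.0], [261.7, 190.0], [249.9, 191.0], [261.4, 191.0], [249.7, 192.0], [260.8, 192.0], [248.9, 193.0], [260.6, 193.0], [248.6, 194.0], [260.3, 194.0], [247.9, 195.0], [259.7, 195.0], [247.7, 196.0], [259.7, 196.0], [247.0, 197.0], [259.2, 197.0], [246.6, 198.0], [258.7, 198.0], [258.3, 199.0], [258.0, 200.0], [257.7, 201.0], [257.3, 202.0], [257.1, 203.0], [256.7, 204.0], [256.3, 205.0], [256.0, 206.0], [255.7, 207.0], [255.3, 208.0], [254.8, 209.0], [254.7, 210.0], [254.3, 211.0], [253.8, 212.0], [253.7, 213.0], [253.3, 214.0], [252.6, 215.0]]
-19.422298 0.53924763 0.028808733 [0.0187, 0.0015, 0.0199, 0.0002, 0.0199, 0.0002, 0.0205, 0.0001, 0.0203, 0.0003, 0.0211, 0.0001, 0.0209, 0.0001, 0.0216, 0.0003, 0.0214, 0.0003, 0.022, 0.0001, 0.0221, 0.0002, 0.0002, 0.0002, 0.0, 0.0001, 0.0002, 0.0001, 0.0, 0.0001, 0.0003, 0.0002, 0.0001, 0.0003, 0.0003, 0.0001, 0.0005, 0.0004, 0.0003]
bot [[249.0, 237.3], [250.0, 238.0], [251.0, 238.2], [252.0, 238.4], [253.0, 238.9], [254.0, 239.1], [255.0, 239.3], [256.0, 239.8], [257.0, 240.3], [258.0, 241.1], [259.0, 241.5], [260.0, 242.3], [261.0, 243.3], [293.0, 251.6], [294.0, 252.3], [295.0, 252.4], [296.0, 252.7], [297.0, 253.2], [298.0, 253.3], [299.0, 253.7], [300.0, 254.3], [301.0, 254.4], [302.0, 254.6], [303.0, 254.8], [304.0, 255.3], [305.0, 255.7], [306.0, 255.7], [307.0, 256.1], [308.0, 254.9], [309.0, 252.5], [310.0, 249.2]]
71.18098 0.45388985 -0.0059998604 [0.0005, 0.0001, 0.0001, 0.0004, 0.0, 0.0002, 0.0004, 0.0001, 0.0002, 0.001, 0.0012, 0.0021, 0.0033, 0.0002, 0.0004, 0.0001, 0.0, 0.0004, 0.0, 0.0002, 0.0005, 0.0001, 0.0, 0.0002, 0.0001, 0.0002, 0.0003, 0.0002, 0.003, 0.0079, 0.0144]
```

The stand's yaw is about -19.2° and the wheel is within about 1° of zero, so the wheel needs no correction. The key head is next.

>>> arm_command:
  deltas:
    - [[0, 0, -4, 0, 0, 0], [0, 0, -4, 0, 0, 0], [0, 0, -4, 0, 0, 0], [0, 0, -3, 0, 0, 0], [0, 0, -2, 0, 0, 0], [0, 0, -1.5, 0, 0, 0], [0, 0, -1, 0, 0, 0], [0, 0, 0, 0, 0, 0], [0, 0, 0, 0, 0, 0], [0, 0, 0, 0, 0, 0]]
  gripper: 0.1

```text
t: 6.33
tool_pos: [0.51, -0.3257, 0.0825]
orientation: [3.105, 0.464, 0.003]
force: [-0.3, -0.3, 0.5]
opening: 0.0511
gripper_force: 0.0
```

Run:
```python
from h import *
s=eyes.read_camera("scene");cv2.imwrite("pics/c5.png",cv2.resize(s[250:390,280:400],(600,600),interpolation=cv2.INTER_CUBIC))
st=monitor.read_state();print(st['t'],st['force'],st['tool_pos'],st['orientation'])
```

```text
6.3833 [-0.09620024 -0.40642015 -0.04819779] [ 0.51007951 -0.32601038  0.08270398] [3.10494853 0.46392144 0.00334863]
```

View pics/c5.png

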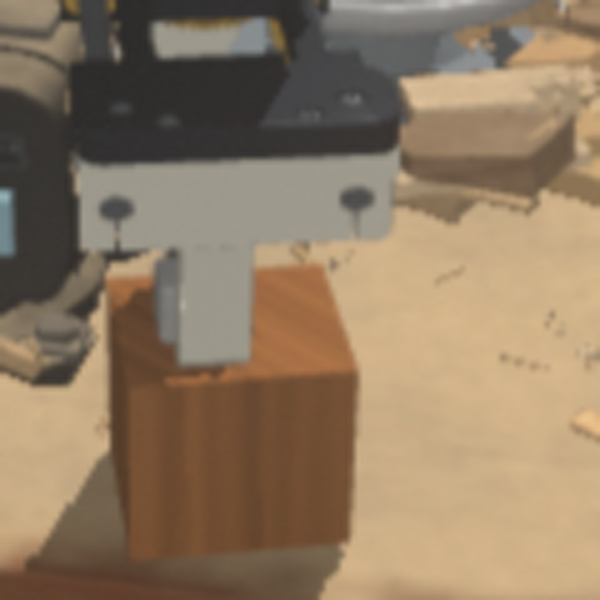

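The fingers straddle the head and are well centred. I'll lower a little and grip.

>>> arm_command:
  deltas:
    - [[0, 0, -0.4, 0, 0, 0], [0, 0, -0.35, 0, 0, 0], [0, 0, 0, 0, 0, 0], [0, 0, 0, 0, 0, 0]]

```text
t: 6.72
tool_pos: [0.5087, -0.3254, 0.0729]
orientation: [-3.107, -0.463, 0.001]
force: [0.9, -0.4, -0.0]
opening: 0.0512
gripper_force: 0.0
```

>>> arm_command:
  deltas:
    - [[0, 0, 0, 0, 0, 0], [0, 0, 0, 0, 0, 0], [0, 0, 0, 0, 0, 0], [0, 0, 0, 0, 0, 0], [0, 0, 0, 0, 0, 0], [0, 0, 0, 0, 0, 0]]
  gripper: -1
  squeeze: 50

```text
t: 7.22
tool_pos: [0.5087, -0.325, 0.0732]
orientation: [-3.106, -0.463, 0.001]
force: [0.3, 1.1, 1.4]
opening: 0.0181
gripper_force: 50.0
```

>>> arm_command:
  deltas:
    - [[0, 0, 0.5, 0, 0, 0], [0, 0, 1, 0, 0, 0], [0, 0, 1.5, 0, 0, 0], [0, 0, 2, 0, 0, 0], [0, 0, 3, 0, 0, 0], [0, 0, 3, 0, 0, 0], [0, 0, 3, 0, 0, 0], [0, 0, 0, 0, 0, 0], [0, 0, 0, 0, 0, 0]]

```text
t: 7.97
tool_pos: [0.5103, -0.3267, 0.217]
orientation: [3.103, 0.463, 0.007]
force: [0.3, 0.2, -1.6]
opening: 0.0173
gripper_force: 50.0
```

>>> arm_command:
  deltas:
    - [[-0.16, 3, 0, 0, 0, -3.6], [-0.16, 3, 0, 0, 0, -3.6], [-0.16, 3, 0, 0, 0, -3.6], [-0.16, 3, 0, 0, 0, -3.6], [-0.16, 3, 0, 0, 0, -3.6], [-0.16, 3, 0, 0, 0, -3.6], [-0.16, 3, 0, 0, 0, -3.6], [-0.16, 3, 0, 0, 0, -3.6], [-0.16, 3, 0, 0, 0, -3.6], [-0.1, 3, 0, 0, 0, -3.6], [0, 0.4, 0, 0, 0, 0], [0, 0, 0, 0, 0, 0]]

```text
t: 8.97
tool_pos: [0.4927, -0.0198, 0.2119]
orientation: [-3.099, 0.514, 0.003]
force: [-0.2, -1.0, -0.6]
opening: 0.0176
gripper_force: 50.0
```

>>> arm_command:
  deltas:
    - [[0, 0, -2, 0, 0, 0], [0, 0, -2, 0, 0, 0], [0, 0, -1.3, 0, 0, 0], [0, 0, 0, 0, 0, 0], [0, 0, 0, 0, 0, 0], [0, 0, 0, 0, 0, 0]]

```text
t: 9.47
tool_pos: [0.4939, -0.0221, 0.1609]
orientation: [3.098, -0.52, 0.001]
force: [0.7, -0.2, -1.6]
opening: 0.0175
gripper_force: 50.0
```

Run:
```python
from h import *
st=monitor.read_state();print(st['t'],st['force'],st['tool_pos'],st['orientation'])
s=eyes.read_camera("scene");cv2.imwrite("pics/scene6.png",s);t=eyes.read_camera("top");cv2.imwrite("pics/top6.png",t)
o=np.zeros((600,800,3),np.uint8)
o[:,:480]=cv2.resize(s[165:240,320:380],(480,600),interpolation=cv2.INTER_CUBIC)
o[:300,490:790]=cv2.resize(t[175:235,250:310],(300,300),interpolation=cv2.INTER_CUBIC)
cv2.imwrite("pics/c6.png",o)
```

```text
9.4667 [ 0.66737942 -0.22772082 -1.58781234] [ 0.49387079 -0.02214381  0.16086537] [ 3.09813398e+00 -5.20106167e-01  8.98792936e-04]
```

View pics/c6.png

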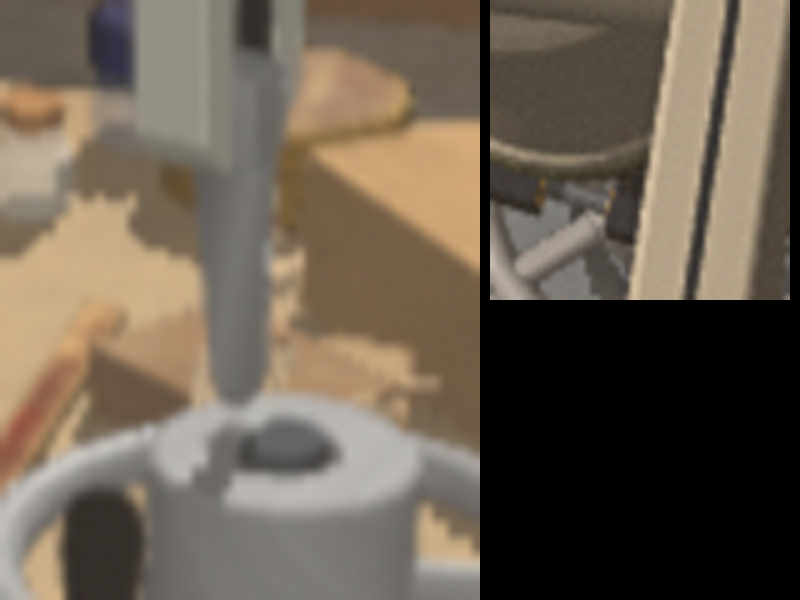

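Run:
```python
from h import *
yaw=np.radians(-19.2);ex=np.array([np.cos(yaw),np.sin(yaw)]);ey=np.array([-ex[1],ex[0]])
def key(o,z):  # nose corners & shank corners
    P=[]
    for x,y,h in[(-3,-4.5,0),(3,-4.5,0),(3,4.5,0),(-3,4.5,0),(-4.5,-6,4),(4,-6,4),(4,6,4),(-4.5,6,4),(-7.5,-6,28),(4,-6,28),(4,6,28),(-7.5,6,28)]:
        P.append([*(o+x*1e-3*ex+y*1e-3*ey),z+h*1e-3])
    return np.array(P)
c=np.array([.5108,-.027])
C=lambda p:((p-[320,165])*8).round(0)
tcp=np.array([.4939,-.0221]);o=tcp+.0075*ex
p=C(proj("scene",key(o,.0997)));print("pred key (no bias) crop:\n",p.tolist())
m=c-.01275*ex;print("mouth crop",C(proj("scene",[[*m,.088]])), "hub",C(proj("scene",[[*c,.088]])))
J=(proj("scene",[[*(m+.001*ex),.0997],[*(m+.001*ey),.0997],[*m,.0997]]));print("px*8 per mm ex",(J[0]-J[2])*8,"ey",(J[1]-J[2])*8)
g=cv2.imread("pics/scene6.png")[:,:,:].astype(int).sum(2)//10
for v in range(194,216): print(v,*g[v,338:360])
print();[print(v,*g[v,336:374]) for v in range(212,230)]
```

```text
pred key (no bias) crop:
 [[212.0, 397.0], [235.0, 403.0], [253.0, 389.0], [230.0, 383.0], [204.0, 383.0], [236.0, 391.0], [261.0, 372.0], [228.0, 364.0], [195.0, 285.0], [239.0, 296.0], [264.0, 277.0], [220.0, 266.0]]
mouth crop [[223. 434.]] hub [[271. 447.]]
px*8 per mm ex [3.79248917 0.98570396] ey [ 2.05318201 -1.5912313 ]
194 29 29 29 29 29 30 29 29 29 31 33 34 34 33 32 33 36 32 27 28 27 27
195 33 31 31 30 30 30 30 29 30 32 33 34 34 33 33 37 35 32 30 31 28 27
196 44 44 43 33 32 32 30 29 30 32 33 34 33 33 33 40 36 33 35 41 30 27
197 51 51 50 45 44 42 33 30 30 32 33 34 34 33 33 42 46 47 47 48 31 27
198 52 52 51 50 50 49 43 34 31 32 34 34 33 32 33 42 52 52 48 44 30 28
199 52 51 51 51 51 51 48 37 31 32 34 34 33 32 32 37 47 45 41 38 29 28
200 51 51 51 51 51 51 49 39 32 33 34 34 33 32 31 32 39 38 38 37 29 28
201 51 51 51 51 51 51 49 40 32 33 34 33 33 31 31 35 37 39 43 35 28 28
202 52 51 51 51 51 50 49 40 32 33 34 33 32 31 31 35 44 46 47 35 28 28
203 51 51 51 50 50 45 46 39 32 33 34 33 32 31 31 35 48 50 47 38 30 28
204 51 50 47 47 46 42 42 38 33 34 34 33 32 31 31 37 48 49 40 35 30 28

[... 2194 characters left out ...]
33 30 34 42 49 53 51 36 32 31 31 34 44 45 44 44 43 39 39 39 40 45 45 48 53 54 54 54 53 54 54 55 55 53 48 40 35
225 36 35 31 31 35 41 43 41 33 31 31 31 36 51 53 53 53 53 50 50 51 51 54 54 54 54 54 54 54 54 54 54 54 52 48 42 34 34
226 38 42 33 29 31 34 34 34 33 32 31 34 45 52 54 54 54 54 54 54 55 55 55 55 54 54 54 53 53 54 54 51 49 47 41 35 30 31
227 30 40 33 29 30 32 32 33 34 33 33 36 47 51 53 53 53 53 54 54 54 54 54 54 53 53 53 52 51 51 48 46 42 38 35 31 31 32
228 19 32 32 29 30 31 32 33 33 34 34 35 41 43 45 47 47 48 50 50 50 50 50 49 48 47 46 46 44 43 40 38 36 33 32 31 37 41
229 16 25 31 29 30 31 32 33 33 34 34 34 36 37 38 39 39 41 42 42 42 42 42 42 41 40 39 38 38 37 35 35 33 33 32 32 41 47
```

The scene view shows the key upright, with its nose at about px (350,215), just above the hub and roughly 1 mm off the keyway line. I'll nudge it by -0.7 mm along the stand's x and go down gently.

>>> arm_command:
  deltas:
    - [[-0.07, 0.02, 0, 0, 0, 0], [0, 0, -0.4, 0, 0, 0], [0, 0, -0.4, 0, 0, 0], [0, 0, -0.3, 0, 0, 0], [0, 0, -0.2, 0, 0, 0], [0, 0, -0.2, 0, 0, 0], [0, 0, 0, 0, 0, 0], [0, 0, 0, 0, 0, 0]]
  squeeze: 60

```text
t: 10.23
tool_pos: [0.4926, -0.0213, 0.1449]
orientation: [-3.098, 0.519, 0.001]
force: [-0.8, 0.0, -1.9]
opening: 0.0177
gripper_force: 60.0
```

>>> arm_command:
  deltas:
    - [[0, 0, -0.15, 0, 0, 0], [0, 0, -0.15, 0, 0, 0], [0, 0, -0.15, 0, 0, 0], [0, 0, -0.15, 0, 0, 0], [0, 0, 0, 0, 0, 0], [0, 0, 0, 0, 0, 0]]

```text
t: 10.73
tool_pos: [0.4927, -0.0212, 0.139]
orientation: [-3.098, 0.519, 0.0]
force: [0.2, 0.4, -1.7]
opening: 0.0173
gripper_force: 60.0
```

>>> arm_command:
  deltas:
    - [[0, 0, -0.15, 0, 0, 0], [0, 0, -0.15, 0, 0, 0], [0, 0, -0.15, 0, 0, 0], [0, 0, 0, 0, 0, 0], [0, 0, 0, 0, 0, 0]]

```text
t: 11.15
tool_pos: [0.4927, -0.0212, 0.1344]
orientation: [-3.098, 0.519, 0.001]
force: [-0.3, -0.1, -1.8]
opening: 0.0173
gripper_force: 60.0
```

>>> arm_command:
  deltas:
    - [[0, 0, -0.1, 0, 0, 0], [0, 0, -0.1, 0, 0, 0], [0, 0, -0.1, 0, 0, 0], [0, 0, 0, 0, 0, 0], [0, 0, 0, 0, 0, 0]]

```text
t: 11.57
tool_pos: [0.4929, -0.0213, 0.1316]
orientation: [-3.098, 0.519, -0.0]
force: [-0.0, 0.9, -1.0]
opening: 0.0171
gripper_force: 60.0
```

>>> arm_command:
  deltas:
    - [[0.03, -0.01, -0.1, 0, 0, 0], [0, 0, -0.1, 0, 0, 0], [0, 0, 0, 0, 0, 0], [0, 0, 0, 0, 0, 0]]

```text
t: 11.9
tool_pos: [0.4931, -0.0214, 0.1295]
orientation: [-3.098, 0.519, 0.0]
force: [0.4, 1.5, -1.4]
opening: 0.0175
gripper_force: 60.0
```

>>> arm_command:
  deltas:
    - [[0.02, -0.01, -0.1, 0, 0, 0], [0, 0, -0.1, 0, 0, 0], [0, 0, 0, 0, 0, 0], [0, 0, 0, 0, 0, 0]]

```text
t: 12.23
tool_pos: [0.4933, -0.0214, 0.1283]
orientation: [-3.098, 0.519, -0.0]
force: [-2.8, 1.4, 5.4]
opening: 0.0175
gripper_force: 60.0
```

>>> arm_command:
  deltas:
    - [[-0.02, 0.01, 0, 0, 0, 0], [0, 0, 0, 0, 0, 0], [0, 0, 0, 0, 0, 0]]

```text
t: 12.48
tool_pos: [0.4933, -0.0214, 0.1283]
orientation: [-3.098, 0.519, -0.001]
force: [-3.4, 2.5, 6.5]
opening: 0.0174
gripper_force: 60.0
```

>>> arm_command:
  deltas:
    - [[0, 0, -0.03, 0, 0, 0], [0, 0, 0, 0, 0, 0], [0, 0, 0, 0, 0, 0]]

```text
t: 12.73
tool_pos: [0.4933, -0.0214, 0.1283]
orientation: [3.098, -0.519, 0.001]
force: [-3.8, 2.2, 7.4]
opening: 0.0177
gripper_force: 60.0
```

>>> arm_command:
  deltas:
    - [[-0.05, 0.02, 0, 0, 0, 0], [0, 0, 0, 0, 0, 0], [0, 0, 0, 0, 0, 0], [0, 0, 0, 0, 0, 0]]

```text
t: 13.07
tool_pos: [0.4932, -0.0214, 0.1282]
orientation: [3.098, -0.519, 0.002]
force: [-1.1, 1.3, 5.9]
opening: 0.0176
gripper_force: 60.0
```

```bash
python3 -c "
from plant import monitor
s=monitor.read_state();print(s['force'],s['wrist_torque'],s['tool_pos'])"
```

```text
[-1.06714918  1.27536942  5.85896985] [0.23790008 0.41203257 0.02851721] [ 0.49318574 -0.02136793  0.12823635]
```

>>> arm_command:
  deltas:
    - [[0, 0, -0.04, 0, 0, 0], [0, 0, -0.04, 0, 0, 0], [0, 0, 0, 0, 0, 0], [0, 0, 0, 0, 0, 0]]

```text
t: 13.4
tool_pos: [0.4933, -0.0214, 0.1281]
orientation: [3.098, -0.519, 0.003]
force: [-3.6, 1.7, 11.3]
opening: 0.0175
gripper_force: 60.0
```

>>> arm_command:
  deltas:
    - [[-0.04, 0.01, -0.02, 0, 0, 0], [0, 0, -0.02, 0, 0, 0], [0, 0, 0, 0, 0, 0], [0, 0, 0, 0, 0, 0], [0, 0, 0, 0, 0, 0]]

```text
t: 13.82
tool_pos: [0.4932, -0.0213, 0.128]
orientation: [3.098, -0.519, 0.004]
force: [-4.0, 0.8, 12.7]
opening: 0.0175
gripper_force: 60.0
```

>>> arm_command:
  deltas:
    - [[0, 0, -0.02, 0, 0, 0], [0, 0, 0, 0, 0, 0], [0, 0, 0, 0, 0, 0], [0, 0, 0, 0, 0, 0]]

```text
t: 14.15
tool_pos: [0.4933, -0.0213, 0.1279]
orientation: [3.098, -0.519, 0.004]
force: [-3.6, 1.0, 13.1]
opening: 0.0175
gripper_force: 60.0
```

>>> arm_command:
  deltas:
    - [[0, 0, 0, 0, 0, 0], [0, 0, 0, 0, 0, 0], [0, 0, 0, 0, 0, 0], [0, 0, 0, 0, 0, 0]]
  gripper: -0.2

```text
t: 14.48
tool_pos: [0.492, -0.0212, 0.1256]
orientation: [3.098, -0.519, -0.001]
force: [-0.2, 0.7, 0.5]
opening: 0.0366
gripper_force: 0.0
```

>>> arm_command:
  deltas:
    - [[0, 0, 1, 0, 0, 0], [0, 0, 2, 0, 0, 0], [0, 0, 3, 0, 0, 0], [0, 0, 3, 0, 0, 0], [0, -3, 2, 0, 0, 0], [0, -4, 0, 0, 0, 0], [0, -4, 0, 0, 0, 0], [0, -4, 0, 0, 0, 0], [0, -4, 0, 0, 0, 0], [0, -4, 0, 0, 0, 0], [0, 0, 0, 0, 0, 0], [0, 0, 0, 0, 0, 0]]

```text
t: 15.48
tool_pos: [0.4916, -0.2531, 0.2361]
orientation: [-3.097, 0.525, 0.001]
force: [0.8, 0.5, -0.3]
opening: 0.0371
gripper_force: 0.0
```

Run:
```python
from h import *
st=monitor.read_state();print(st['t'],st['force'],st['tool_pos'])
s=eyes.read_camera("scene");t=eyes.read_camera("top");cv2.imwrite("pics/top7.png",t)
o=np.zeros((600,800,3),np.uint8)
o[:480,:400]=cv2.resize(s[160:256,310:390],(400,480),interpolation=cv2.INTER_CUBIC)
o[:400,400:]=cv2.resize(t[165:265,235:335],(400,400),interpolation=cv2.INTER_CUBIC)
cv2.imwrite("pics/c7.png",o)
```

```text
15.4833 [ 0.83440054  0.49205607 -0.27470462] [ 0.49160665 -0.25310584  0.2360697 ]
```

View pics/c7.png

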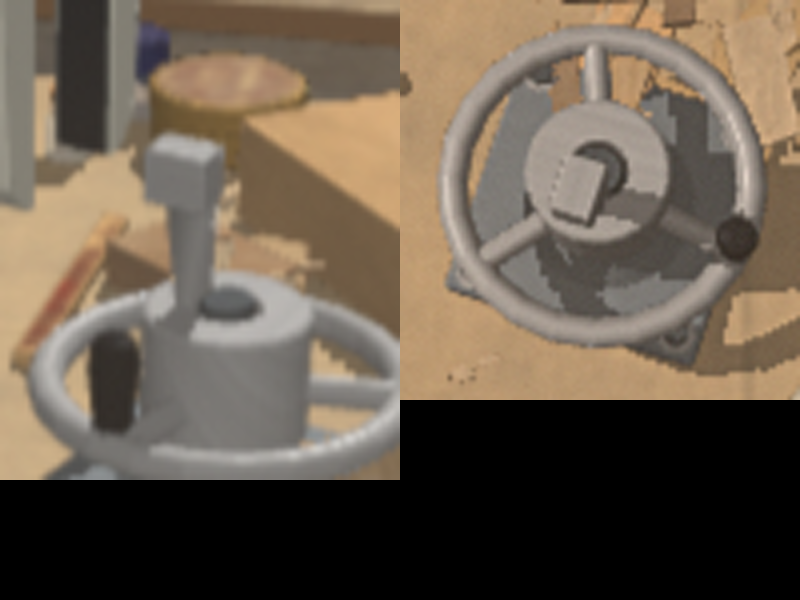

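The scene view shows the key upright in the keyway, about 21 mm deep (crop (195,200)). The top view shows the head square to the flat and the wheel unmoved. I'm handing in the job.

```bash
python3 -c "
from plant import ticket
print(ticket.close_job())"
```

```text
the job is handed in; nothing more can be done
None
```

The job is handed in, but the hand-in returned no verdict: the wheel is within about 1° of zero, and the key stands upright about 21 mm deep in the gap, pressed with about 15 N and released. I did not measure its grip on the hub after release.

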